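# Close the stop cock, then index the port selector of a vacuum manifold

### The arm

A 7-joint arm with a two-finger parallel gripper is mounted at the origin on the work surface. World frame = base frame: x ahead of the robot, y to its left, z up, the work surface at z = 0. Lengths are in m, angles in rad, forces in N, time in s.
With the tool pointing down it reaches from about 0.4 to 0.9 m from the base axis. Payload 5.5 kg.
Tool frame: the origin (TCP) lies midway between the tips of the shut fingers; the grasp point (between the pads) lies 19 mm behind it; z points along the fingers, y is the direction in which the jaws open and shut (so a half turn about z gives the same grasp; the last joint's range is limited). The gripper opens to 92 mm and grips with 3 to 60 N. Pads are 19 mm wide; open, the fingers measure 130 mm over their backs; the gripper's body (75 mm by 190 mm) begins 47 mm behind the grasp point.
Start: joints at [-1.046, 0.501, -0.427, 1.55, 0.221, 1.138, -0.21], TCP at [0.168, 0.628, 0.227] pointing down, gripper open.
Joint ranges: [-2.88, 2.88], [-0.31, 2.03], [-1.54, 1.56], [0.2, 2.42], [-1.41, 4.55], [0.19, 2.02], [-2.57, 2.57]. Speed limits (rad/s): [2.57, 2.57, 3.14, 3.14, 3.14, 3.14, 3.14].

### API

Orientations are given as a unit quaternion [x, y, z, w].
In Python, from bench import robot, cams gives the robot as it stands.
- The arm moves only by the tool jog_arm, never from a script. Its argument "steps" is a list of rows, each a list of 3 entries, a list of its own where there are three numbers: the turn, a rotation vector about the tool's x, y, z in rad, then the shift along the tool's x, y, z in m, then the finger opening in m, from 0 to 0.0918. In form: [[[rx, ry, rz], [tx, ty, tz], hand], ...]. A call has 1 to 20 rows; each row is the pose to reach, as a shift and turn from the pose commanded when the call began, along the tool's axes at that moment; what a row does not reach only later rows make up. A row lasts 1/12 s, in which the tool goes at most 41.7 mm and 7.16 degrees, less where a joint would pass 70% of its speed; a pose out of reach is approached as far as the arm can. A call with a gripper value outside its range is refused whole. The fingers move at their own pace and stop on an object; "squeeze" is the grip in N (left out, the last holds). Time passes only in rows, so rows that repeat a pose let the fingers close. It gives the time, the measured TCP pose, the force and the opening at its end, in the units of the state.
- robot.state(): the state, without advancing time (a new reading comes with each control period).
- cams.snapshot(name): name is "scene" or "top"; returns a dict with "img" (420x560x3 uint8, red, green, blue), "K" (3x3 intrinsics, pixels), "D" ([k1, k2, p1, p2, k3] as OpenCV has them; the pictures are not rectified), "position" and "orientation" of the camera in the world. Camera axes: x right, y down, z forward; pixel columns grow to the right and rows downward; lengths in m; the calibration is good to about 2 mm. A picture is of the moment at which its call begins. There is no depth.
- robot.close_job(): hands the job in, once; it reports no verdict.
The state is a dict: "time_s": time; "joint_pos": joint angles; "qvel": joint speeds; "joint_torque": joint torques, N m; "position": TCP position; "eef_rot": TCP orientation; "contact_force": force on the tool from outside, world axes, zero at the start; "ft_torque": the same for the moment, N m; "width": finger opening in m.
Only numpy, scipy, OpenCV 4.12 (cv2) and the standard library are available. Lean on these libraries where they do the work, as an engineer would, in place of code of your own. Each camera call takes 0.05 s, during which the arm holds its last target.

### The job

Change the vacuum manifold over to its third port: first turn the steel lever of the stop cock clockwise as far as it goes, until you feel it meet its stop, and leave it there; only then does the interlock let go of the black wing knob, which you turn clockwise by exactly three clicks and leave resting in the third one. Turn both gently, never force the lever against its stop or the knob against the interlock, leave the other things on the bench where they are, and let go at the end.

Things in the scene. Friction and masses are not known exactly. Their poses are not given: they have to be found in the camera images.
- manifold: Fixed grey box with an aluminium lid, 140 mm (its x) by 260 mm (its y), top at z = 55 mm, hose nipples on its far (+x) side. Origin: centre of its underside, on the table. The stop cock's vertical axis is at its (0, +55 mm), the selector's vertical axis at its (0, -55 mm). The whole interlock is inside, out of sight.
- cock: Stop cock: steel lever turning about the vertical axis through this origin (at table height). Bar 16 mm wide, 30 mm high (z = 63 to 93 mm), along its own x from +35 mm (short end) to -80 mm, where a round boss 22 mm across makes the long end. The bar over the axis is free to be gripped across its width. About 0.15 N m of friction; stays where it is left.
- cock_grip (a point): On the cock's axis, z = 83 mm: centre of a good grip. The lever is clamped on its hidden stem at an arbitrary angle, so the stop cannot be seen: clockwise (from above) it comes 1.0 to 2.4 rad from the start and must be felt. A firm touch is 0.4 to 1.5 N m, over 3 N m is forcing. May need more than one grasp. About 0.12 rad short of the stop the selector is freed.
- cock_end (a point): Tip of the boss at the long end of the lever, 91 mm from the cock's axis, z = 78 mm.
- selector: Port selector: black wing knob turning about the vertical axis through this origin (at table height). The wing is 16 mm wide, 30 mm high (z = 63 to 93 mm), 70 mm long along its own y, centred on the axis, with a small nose at its -y end. At home, where it starts, its axes are those of the manifold. Until the cock is set the interlock blocks it within a few degrees (over 2 N m is forcing).
- selector_grip (a point): On the selector's axis, z = 83 mm: centre of a good grip. Clicks lie every 30 degrees clockwise from home, five in all: leaving each takes about 0.3 N m, halfway the torque falls through zero and the knob pulls itself into the next hollow, where it stays when let go. Once off home it holds the cock at its stop.
- selector_nose (a point): Tip of the knob's nose, 43 mm from the selector's axis, z = 78 mm. In the third click it points to the manifold's -x.
- washbottle: Bystander: white wash bottle with red cap, 64 mm across, 195 mm high with its spout.
- beaker: Bystander: glass beaker, 90 mm across, 115 mm high.
- jar: Bystander: amber jar with steel cap, 72 mm across, 110 mm high.
- tin_a: Bystander: flat tin, 80 mm across, 33 mm high, beside the manifold.
- tin_b: Bystander: flat tin, 80 mm across, 33 mm high, behind the manifold.
- tweezers: Bystander: steel tweezers, 130 mm long, 8 mm high, lying in front of the manifold.
- spatula: Bystander: narrow steel laboratory spatula, 190 mm long, lying on the bench.

How it is judged:
By the outcome, as a careful person would: the job done as asked, in the order asked, and still so for the second after the job is handed in, with the robot touching nothing.
It also fails if it takes over 64 s, if anything falls off the work surface, if the arm or the gripper's body presses on something with over 40 N, if the wrist force passes 120 N, or if a joint passes its speed limit or range.

## Working session

There is one attempt and no reset: what is moved stays moved. The work goes in short steps, Python scripts to look and compute and a tool call to move; the robot and the scene stay as the last step left them, time stands still between calls to the robot, and variables do not carry over. Pictures are saved under pics/ and viewed, and the job is handed in when it is done.

Besides the shell and the picture viewer there is one more tool, called after "Request:" as a command line: name --argument value ..., lists and objects as JSON in quotes. jog_arm: Moves the arm, as the interface text tells. Its arguments: {"type":"object","properties":{"steps":{"type":"array","items":{"type":"array"}},"squeeze":{"type":"number"}},"required":["steps"]}

```bash
ls; mkdir -p pics; python3 - <<'E'
from bench import robot, cams
import cv2
s=robot.state()
for k,v in s.items(): print(k,v)
for n in ("scene","top"):
    c=cams.snapshot(n)
    cv2.imwrite(f"pics/{n}0.png",c["img"][:,:,::-1])
    print(n,c["K"],c["D"],c["position"],c["orientation"])
E
```

```text
pics
time_s 0.0
joint_pos [-1.04573775  0.50183916 -0.42676917  1.55143584  0.22081669  1.13829146
 -0.21030168]
qvel [-5.34039286e-04 -4.64890111e-04 -1.23930808e-03 -2.89514277e-04
  9.26938611e-04  1.04316760e-03  9.87996767e-05]
joint_torque [ 1.01593653e-04 -5.66593838e+01 -5.81642702e+00 -2.79112279e+01
 -6.88221795e-02  3.09731928e-02  1.90793235e-04]
position [0.16815195 0.62715916 0.22568775]
eef_rot [ 1.30536618e-01  9.91443026e-01 -9.47154438e-04 -1.45992241e-04]
contact_force [ 0.3576178  -0.75455597  0.13934139]
ft_torque [ 0.01085558  0.02062953 -0.03890095]
width 0.0919338863305304
scene [[424.91063049   0.         278.09323649]
 [  0.         424.91063049 213.69130674]
 [  0.           0.           1.        ]] [0.02281811 0.         0.         0.         0.        ] [ 0.9999718  -0.44664276  0.88089652] [ 0.87514918  0.35938291 -0.12475752 -0.29898728]
top [[380.0816544    0.         269.95256499]
 [  0.         380.0816544  214.91091287]
 [  0.           0.           1.        ]] [-0.08526091  0.          0.          0.          0.        ] [ 0.4558988  -0.01934033  1.01094594] [ 0.71372145 -0.69780053  0.04229234 -0.04344506]
```

View pics/scene0.png

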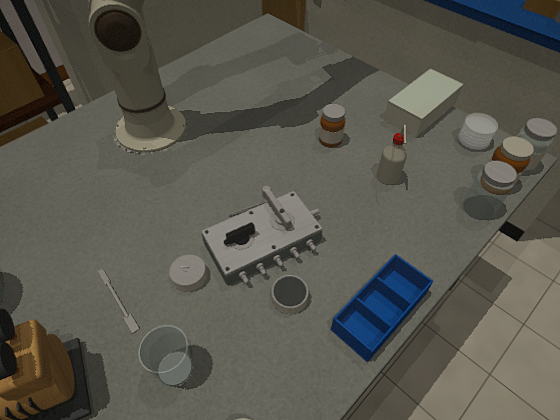

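View pics/top0.png

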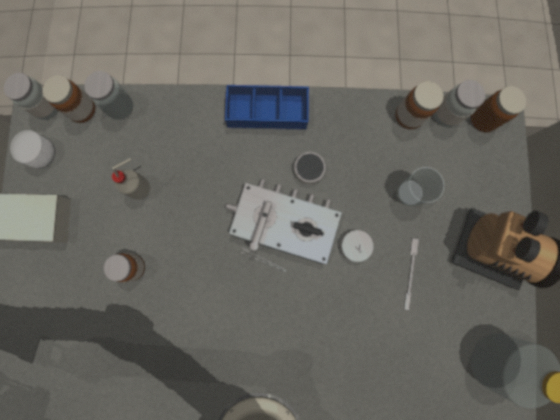

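The scene view shows the manifold at about (265,235), with the lever on its far side and the knob on its near side. In the top view the lid corners are near (245,184), (341,213), (326,262) and (231,235). The lever runs from (266,204) to (255,247), and the black knob is at (307,229).

```bash
cat > h.py <<'E'
import numpy as np, cv2
from scipy.spatial.transform import Rotation as R
def ray(c,uv,z):
    p=cv2.undistortPoints(np.array(uv,float).reshape(-1,1,2),c["K"],np.array(c["D"]))[:,0]
    d=R.from_quat(c["orientation"]).apply(np.c_[p,np.ones(len(p))])
    o=np.array(c["position"]); return o+d*((z-o[2])/d[:,2])[:,None]
def proj(c,P):
    r=R.from_quat(c["orientation"]).inv(); P=np.atleast_2d(P)-c["position"]
    return cv2.projectPoints(r.apply(P),np.zeros(3),np.zeros(3),c["K"],np.array(c["D"]))[0][:,0]
E
python3 - <<'E'
from bench import robot, cams
from h import *
c=cams.snapshot("top"); im=c["img"]
g=im.min(2).astype(int)
roi=im[170:280,215:355]
cv2.imwrite("pics/top_zoom.png",cv2.resize(roi,None,fx=5.5,fy=5.4,interpolation=cv2.INTER_CUBIC)[:,:,::-1])
m=(g>135).astype(np.uint8); m[:170]=0;m[280:]=0;m[:,:215]=0;m[:,343:]=0
m=cv2.morphologyEx(m,cv2.MORPH_OPEN,np.ones((7,7)))
cs,_=cv2.findContours(m,cv2.RETR_EXTERNAL,cv2.CHAIN_APPROX_NONE); k=max(cs,key=cv2.contourArea)
w=ray(c,k[:,0,:],0.055)[:,:2]
r=cv2.minAreaRect((w*1000).astype(np.float32)); print("lid",r, cv2.boxPoints(r))
b=(g<45).astype(np.uint8); b[:,:285]=0;b[:,330:]=0;b[:212]=0;b[245:]=0
cs,_=cv2.findContours(b,cv2.RETR_EXTERNAL,cv2.CHAIN_APPROX_NONE)
for k in cs:
    if cv2.contourArea(k)>20:
        w=ray(c,k[:,0,:],0.093)[:,:2]; print("knob",cv2.minAreaRect((w*1000).astype(np.float32)))
c2=cams.snapshot("scene")
cv2.imwrite("pics/scene_zoom.png",cv2.resize(c2["img"][180:290,195:335],None,fx=5.5,fy=5.4,interpolation=cv2.INTER_CUBIC)[:,:,::-1])
E
```

```text
lid ((554.8712158203125, -55.76885986328125), (255.6741485595703, 137.51124572753906), 73.98783111572266) [[ 453.52032  -159.6806  ]
 [ 585.6966   -197.61191 ]
 [ 656.2221     48.142883]
 [ 524.04584    86.07419 ]]
```

View pics/top_zoom.png

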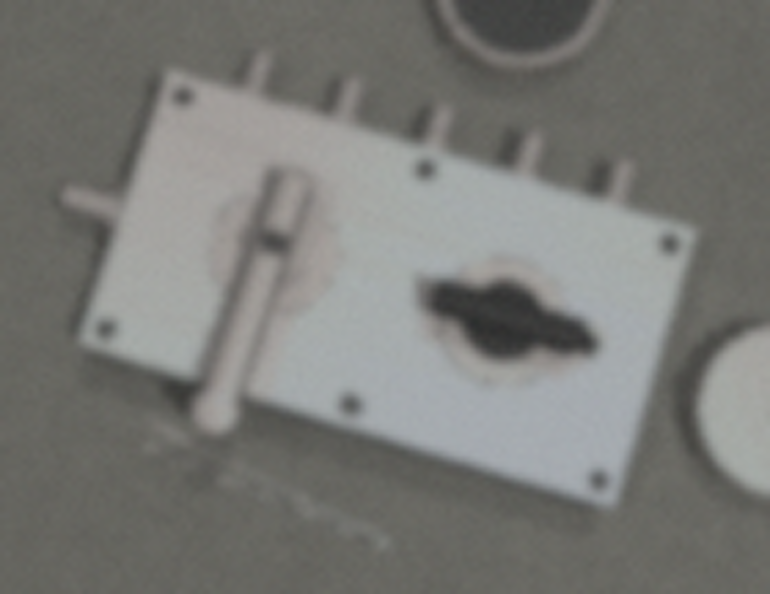

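View pics/scene_zoom.png

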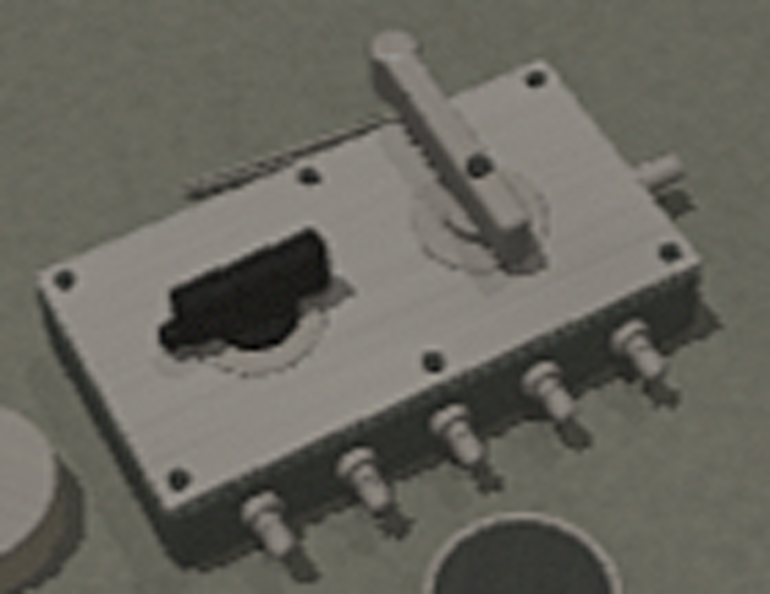

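```bash
python3 - <<'E'
from bench import robot, cams
from h import *
T=cams.snapshot("top"); S=cams.snapshot("scene")
zt=lambda a:[(215+x/5.5-.4,170+y/5.4-.4) for x,y in a]
zs=lambda a:[(195+x/5.5-.4,180+y/5.4-.4) for x,y in a]
A=ray(T,zt([(165,70),(697,232),(615,508),(80,345)]),.055)[:,:2]
B=ray(S,zs([(700,260),(175,508),(38,278),(545,62)]),.055)[:,:2]
print(np.c_[A,B].round(4)); 
for C in (A,B):
    x=(C[0]+C[1]-C[2]-C[3])/2; y=(C[0]+C[3]-C[1]-C[2])/2
    yaw=np.arctan2(y[1],y[0])-np.pi/2; c=C.mean(0); yy=np.array([-np.sin(yaw),np.cos(yaw)])
    print(c.round(4),np.linalg.norm(x),np.linalg.norm(y),np.degrees(yaw),"cock",c+.055*yy,"sel",c-.055*yy, 'yawx',np.degrees(np.arctan2(x[1],x[0])))
# screws
print("screws",ray(T,zt([(182,96),(670,244),(598,480),(106,329)]),.055)[:,:2].mean(0),ray(S,zs([(670,252),(178,480),(64,279),(537,78)]),.055)[:,:2].mean(0))
# lever
for n,P in (("top",ray(T,zt([(275,240),(215,411),(293,178)]),.093)),("scene",ray(S,zs([(479,166),(394,45),(510,222)]),.093))):
    print(n,P.round(4)); d=P[0]-P[1]; print("dot->boss len",np.linalg.norm(d),"lever x yaw",np.degrees(np.arctan2(d[1],d[0])))
# knob ends top
P=ray(T,zt([(432,296),(592,342)]),.093);print("knob",P.mean(0),P[0]-P[1])
E
```

```text
[[ 0.6545  0.0504  0.6518  0.05  ]
 [ 0.5825 -0.1978  0.5839 -0.1933]
 [ 0.4527 -0.1605  0.4539 -0.1588]
 [ 0.5229  0.0854  0.5239  0.0869]]
[ 0.5532 -0.0556] 0.1355877005711473 0.2570521032692453 -16.0519579308439 cock [ 0.56836122 -0.00278788] sel [ 0.53794524 -0.10849913] yawx -15.452159433528747
[ 0.5534 -0.0538] 0.13380189899303985 0.25403731271192936 -15.758833776514617 cock [ 0.56831845 -0.00086467] sel [ 0.53844368 -0.10673014] yawx -15.483944926549096
screws [ 0.55369887 -0.05553903] [ 0.55120755 -0.05345241]
top [[ 0.5696 -0.0035  0.093 ]
 [ 0.4921  0.0209  0.093 ]
 [ 0.5981 -0.0108  0.093 ]]
dot->boss len 0.08126360203373209 lever x yaw -17.499772597153417
scene [[ 0.5669 -0.0011  0.093 ]
 [ 0.4906  0.0224  0.093 ]
 [ 0.5976 -0.0138  0.093 ]]
dot->boss len 0.0798381195158686 lever x yaw -17.106122353192546
knob [ 0.53625076 -0.10879728  0.093     ] [0.01917292 0.07087347 0.        ]
```

Both views agree: cock axis about (0.568, -0.002), selector about (0.538, -0.1075), manifold yaw about -15.8° and lever x yaw about -17°. The sizes check too: lid 257x136 mm, dot to boss 80 mm. Next I work out the first move in tool axes.

```bash
cat >> h.py <<'E'
def delta(s,target,yaw_y_deg=None):
    """shift in tool axes to target; turn about tool z so that tool y yaw equals given (mod 180)"""
    q=R.from_quat(s["eef_rot"]); t=q.inv().apply(np.array(target)-s["position"])
    y=q.apply([0,1,0]); yaw=np.degrees(np.arctan2(y[1],y[0])); r=None
    if yaw_y_deg is not None: r=np.radians(-(((yaw_y_deg-yaw)+90)%180-90))
    return t,r,yaw,np.degrees(np.arccos(-q.apply([0,0,1])[2]))
def show(s):
    q=R.from_quat(s["eef_rot"]); y=q.apply([0,1,0])
    print("t",round(s["time_s"],2),"j",np.round(s["joint_pos"],2),"p",np.round(s["position"],4),"yawy",round(np.degrees(np.arctan2(y[1],y[0])),2),"z",np.round(q.apply([0,0,1]),3),"F",np.round(s["contact_force"],2),"M",np.round(s["ft_torque"],3),"w",round(s["width"],4))
E
python3 - <<'E'
from bench import robot
from h import *
s=robot.state(); show(s); print(delta(s,[.568,-.002,.15],73))
E
```

```text
t 0.3 j [-1.05  0.5  -0.43  1.55  0.22  1.14 -0.21] p [0.1682 0.6276 0.2264] yawy 75.0 z [-0.    -0.001 -1.   ] F [-0.14  0.02 -0.27] M [-0.029  0.028  0.044] w 0.0917
(array([-0.54914772, -0.50467806,  0.07668202]), np.float64(0.03498200738877917), np.float64(75.00432138227251), np.float64(0.03692847233379122))
```

Request:
jog_arm --steps '[[[0,0,0],[-0.027,-0.025,0.002],0.05],[[0,0,0],[-0.055,-0.05,0.004],0.05],[[0,0,0],[-0.082,-0.076,0.006],0.05],[[0,0,0],[-0.11,-0.101,0.008],0.05],[[0,0,0],[-0.137,-0.126,0.01],0.05],[[0,0,0],[-0.165,-0.151,0.012],0.05],[[0,0,0],[-0.192,-0.177,0.014],0.05],[[0,0,0],[-0.22,-0.202,0.016],0.05],[[0,0,0],[-0.247,-0.227,0.02],0.05],[[0,0,0],[-0.275,-0.252,0.025],0.05],[[0,0,0],[-0.302,-0.278,0.03],0.05],[[0,0,0],[-0.329,-0.303,0.035],0.05],[[0,0,0],[-0.357,-0.328,0.04],0.05],[[0,0,0],[-0.384,-0.353,0.045],0.05],[[0,0,0],[-0.412,-0.379,0.05],0.05],[[0,0,0],[-0.439,-0.404,0.055],0.05],[[0,0,0.01],[-0.467,-0.429,0.06],0.05],[[0,0,0.02],[-0.494,-0.454,0.065],0.05],[[0,0,0.03],[-0.522,-0.48,0.07],0.05],[[0,0,0.035],[-0.549,-0.505,0.077],0.05]]'

```text
time_s: 1.97
position: [0.569, -0.0039, 0.15]
eef_rot: [0.148, 0.989, 0.0, 0.001]
contact_force: [-0.2, -0.3, -0.4]
width: 0.0502
```

```bash
python3 - <<'E'
from bench import robot,cams
from h import *
c=cams.snapshot("scene"); s=robot.state(); show(s); print(delta(s,[.568,-.002,.066],73))
cv2.imwrite("pics/s1.png",cv2.resize(c["img"][140:300,180:340],None,fx=3.7,fy=3.7,interpolation=cv2.INTER_CUBIC)[:,:,::-1])
E
```

```text
t 2.02 j [ 0.04  0.42 -0.09  1.83  0.05  0.89  1.19] p [ 0.5719 -0.013   0.1487] yawy 72.48 z [ 0.003 -0.005 -1.   ] F [ 5.26 -5.75  0.58] M [-0.43  -0.329  0.037] w 0.0499
(array([0.00738858, 0.00964417, 0.08258583]), np.float64(-0.00910979666131283), np.float64(72.4780470990844), np.float64(0.3461820178040086))
```

View pics/s1.png

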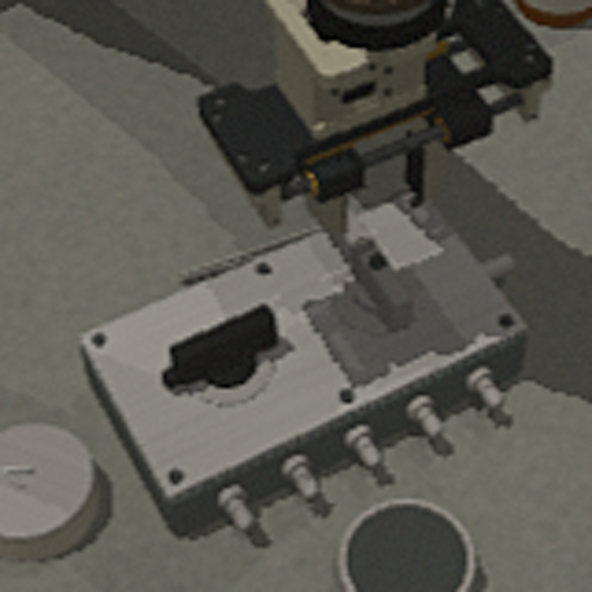

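The gripper is above the manifold with the opening over the lever. The arm was still settling in that picture, so I hold briefly and re-measure.

Request:
jog_arm --steps '[[[0,0,0],[0,0,0],0.05],[[0,0,0],[0,0,0],0.05],[[0,0,0],[0,0,0],0.05],[[0,0,0],[0,0,0],0.05]]' --squeeze 55

```text
time_s: 2.35
position: [0.5674, -0.0001, 0.1499]
eef_rot: [0.147, 0.989, 0.0, -0.0]
contact_force: [0.4, 0.3, -0.2]
width: 0.0499
```

```bash
python3 - <<'E'
from bench import robot,cams
from h import *
s=robot.state(); show(s); print(delta(s,[.568,-.002,.066],73))
E
```

```text
t 2.35 j [ 0.03  0.41 -0.1   1.84  0.05  0.89  1.19] p [ 5.674e-01 -1.000e-04  1.499e-01] yawy 73.15 z [-0.     0.001 -1.   ] F [ 0.42  0.26 -0.24] M [ 0.046  0.027 -0.028] w 0.0499
(array([-0.00118388, -0.00173802,  0.08394483]), np.float64(0.0026002577648273606), np.float64(73.14898379557073), np.float64(0.04812027470615379))
```

Request:
jog_arm --steps '[[[0,0,0],[0,0,0.01],0.05],[[0,0,0],[0,0,0.022],0.05],[[0,0,0],[0,0,0.034],0.05],[[0,0,0],[0,0,0.046],0.05],[[0,0,0],[0,0,0.058],0.05],[[0,0,0],[0,0,0.07],0.05],[[0,0,0],[0,0,0.078],0.05],[[0,0,0],[0,0,0.082],0.05],[[0,0,0],[0,0,0.084],0.05],[[0,0,0],[0,0,0.084],0.05],[[0,0,0],[0,0,0.084],0.05]]' --squeeze 10

```text
time_s: 3.27
position: [0.5682, -0.002, 0.066]
eef_rot: [0.148, 0.989, 0.0, 0.0]
contact_force: [-0.1, 0.5, 0.6]
width: 0.05
```

```bash
python3 - <<'E'
from bench import robot,cams
from h import *
s=robot.state(); show(s)
for n,b in (("scene",(140,300,180,340)),("top",(150,290,190,330))):
    c=cams.snapshot(n)["img"][b[0]:b[1],b[2]:b[3]]
    cv2.imwrite(f"pics/{n}2.png",cv2.resize(c,None,fx=3.7,fy=3.7,interpolation=cv2.INTER_CUBIC)[:,:,::-1])
E
```

```text
t 3.27 j [ 0.03  0.53 -0.09  1.89  0.07  0.73  1.17] p [ 0.5682 -0.002   0.066 ] yawy 73.0 z [ 0.001  0.    -1.   ] F [-0.11  0.51  0.57] M [-0.02   0.027 -0.017] w 0.05
```

View pics/scene2.png

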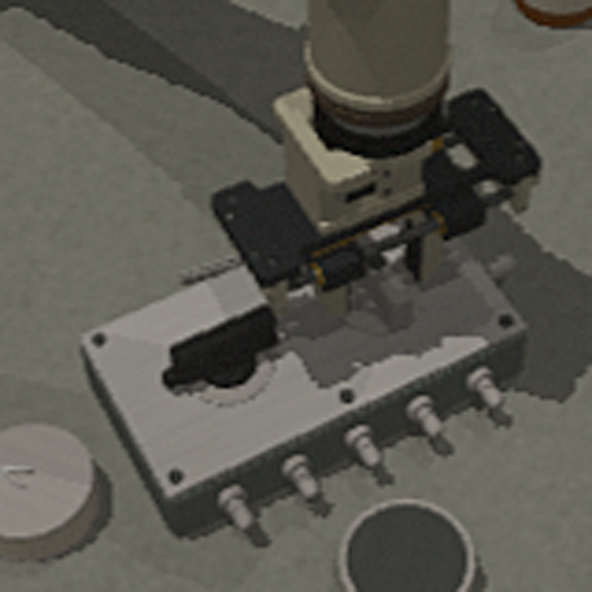

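The fingers straddle the lever at the axis with no contact. I close gently first.

Request:
jog_arm --steps '[[[0,0,0],[0,0,0],0.03],[[0,0,0],[0,0,0],0.02],[[0,0,0],[0,0,0],0.01],[[0,0,0],[0,0,0],0.0],[[0,0,0],[0,0,0],0.0],[[0,0,0],[0,0,0],0.0],[[0,0,0],[0,0,0],0.0],[[0,0,0],[0,0,0],0.0]]' --squeeze 10

```text
time_s: 4.03
position: [0.568, -0.0016, 0.0658]
eef_rot: [0.148, 0.989, 0.0, 0.0]
contact_force: [-0.5, 1.0, 0.7]
width: 0.0157
```

```bash
python3 - <<'E'
from bench import robot,cams
from h import *
s=robot.state(); show(s)
E
```

```text
t 4.03 j [ 0.03  0.53 -0.09  1.89  0.07  0.73  1.17] p [ 0.568  -0.0016  0.0658] yawy 73.01 z [ 0.  0. -1.] F [-0.54  0.99  0.66] M [ 0.223 -0.098 -0.077] w 0.0157
```

Request:
jog_arm --steps '[[[0,0,0],[0,0,0],0.0],[[0,0,0],[0,0,0],0.0],[[0,0,0.03],[0,0,0],0.0],[[0,0,0.06],[0,0,0],0.0],[[0,0,0.09],[0,0,0],0.0],[[0,0,0.12],[0,0,0],0.0],[[0,0,0.16],[0,0,0],0.0],[[0,0,0.2],[0,0,0],0.0],[[0,0,0.2],[0,0,0],0.0]]' --squeeze 50

```text
time_s: 4.78
position: [0.568, -0.0015, 0.0657]
eef_rot: [0.246, 0.969, 0.0, 0.0]
contact_force: [0.9, 0.9, 0.3]
width: 0.0157
```

```bash
python3 - <<'E'
from bench import robot,cams
from h import *
s=robot.state(); show(s)
E
```

```text
t 4.78 j [-0.01  0.53 -0.04  1.89  0.03  0.72  1.  ] p [ 0.568  -0.0015  0.0657] yawy 61.49 z [ 0.  0. -1.] F [0.94 0.94 0.35] M [ 0.443 -0.163 -0.104] w 0.0157
```

Request:
jog_arm --steps '[[[0,0,0.04],[0,0,0],0.0],[[0,0,0.09],[0,0,0],0.0],[[0,0,0.14],[0,0,0],0.0],[[0,0,0.19],[0,0,0],0.0],[[0,0,0.24],[0,0,0],0.0],[[0,0,0.29],[0,0,0],0.0],[[0,0,0.34],[0,0,0],0.0],[[0,0,0.39],[0,0,0],0.0],[[0,0,0.44],[0,0,0],0.0],[[0,0,0.49],[0,0,0],0.0],[[0,0,0.54],[0,0,0],0.0],[[0,0,0.59],[0,0,0],0.0],[[0,0,0.64],[0,0,0],0.0],[[0,0,0.67],[0,0,0],0.0],[[0,0,0.7],[0,0,0],0.0]]'

```text
time_s: 6.03
position: [0.5683, -0.0013, 0.0658]
eef_rot: [0.563, 0.826, 0.0, 0.0]
contact_force: [2.0, 2.2, -0.7]
width: 0.0155
```

```bash
python3 - <<'E'
from bench import robot,cams
from h import *
s=robot.state(); show(s)
E
```

```text
t 6.03 j [-0.15  0.53  0.13  1.89 -0.1   0.72  0.42] p [ 0.5683 -0.0013  0.0658] yawy 21.48 z [ 0.001  0.    -1.   ] F [ 2.01  2.24 -0.71] M [ 0.446 -0.244  0.122] w 0.0155
```

Request:
jog_arm --steps '[[[0,0,0.02],[0,0,0],0.0],[[0,0,0.04],[0,0,0],0.0],[[0,0,0.06],[0,0,0],0.0],[[0,0,0.08],[0,0,0],0.0]]'

```text
time_s: 6.37
position: [0.5683, -0.0013, 0.0658]
eef_rot: [0.596, 0.803, 0.001, 0.0]
contact_force: [2.5, 4.7, -1.7]
width: 0.0158
```

```bash
cat > st.py <<'E'
from bench import robot
from h import *
show(robot.state())
E
python3 st.py
```

```text
t 6.37 j [-0.17  0.53  0.15  1.89 -0.12  0.72  0.35] p [ 0.5683 -0.0013  0.0658] yawy 16.81 z [ 0.001  0.001 -1.   ] F [ 2.5   4.69 -1.66] M [ 0.73  -0.599  0.157] w 0.0158
```

Request:
jog_arm --steps '[[[0,0,0.02],[0,0,0],0.0],[[0,0,0.04],[0,0,0],0.0],[[0,0,0.06],[0,0,0],0.0]]'

```text
time_s: 6.62
position: [0.5684, -0.0012, 0.0658]
eef_rot: [0.62, 0.785, 0.001, 0.0]
contact_force: [3.4, 3.6, -1.6]
width: 0.0156
```

```bash
python3 st.py
```

```text
t 6.62 j [-0.18  0.54  0.17  1.89 -0.13  0.72  0.3 ] p [ 0.5684 -0.0012  0.0658] yawy 13.37 z [ 0.001  0.001 -1.   ] F [ 3.39  3.65 -1.58] M [ 0.771 -0.567  0.208] w 0.0156
```

Request:
jog_arm --steps '[[[0,0,0.02],[0,0,0],0.0],[[0,0,0.04],[0,0,0],0.0],[[0,0,0.06],[0,0,0],0.0]]'

```text
time_s: 6.87
position: [0.5684, -0.0013, 0.0658]
eef_rot: [0.643, 0.766, 0.001, 0.0]
contact_force: [3.3, 4.2, -2.4]
width: 0.0157
```

```bash
python3 st.py
```

```text
t 6.87 j [-0.19  0.54  0.18  1.89 -0.14  0.72  0.25] p [ 0.5684 -0.0013  0.0658] yawy 9.93 z [ 0.001  0.001 -1.   ] F [ 3.31  4.24 -2.4 ] M [ 0.729 -0.557  0.219] w 0.0157
```

Request:
jog_arm --steps '[[[0,0,0.02],[0,0,0],0.0],[[0,0,0.04],[0,0,0],0.0],[[0,0,0.06],[0,0,0],0.0]]'

```text
time_s: 7.12
position: [0.5684, -0.0012, 0.0658]
eef_rot: [0.666, 0.746, 0.001, 0.0]
contact_force: [3.4, 3.7, -3.4]
width: 0.0157
```

```bash
python3 st.py
```

```text
t 7.12 j [-0.2   0.54  0.2   1.89 -0.15  0.72  0.2 ] p [ 0.5684 -0.0012  0.0658] yawy 6.49 z [ 0.001  0.001 -1.   ] F [ 3.45  3.71 -3.37] M [ 0.776 -0.613  0.145] w 0.0157
```

Request:
jog_arm --steps '[[[0,0,0.02],[0,0,0],0.0],[[0,0,0.04],[0,0,0],0.0],[[0,0,0.06],[0,0,0],0.0]]'

```text
time_s: 7.37
position: [0.5684, -0.0013, 0.0658]
eef_rot: [0.688, 0.726, 0.001, 0.0]
contact_force: [3.0, 3.2, -2.5]
width: 0.0156
```

```bash
python3 st.py
```

```text
t 7.37 j [-0.21  0.54  0.21  1.89 -0.17  0.72  0.15] p [ 0.5684 -0.0013  0.0658] yawy 3.05 z [ 0.001  0.001 -1.   ] F [ 3.    3.16 -2.52] M [ 0.668 -0.576  0.169] w 0.0156
```

Request:
jog_arm --steps '[[[0,0,0.02],[0,0,0],0.0],[[0,0,0.04],[0,0,0],0.0],[[0,0,0.06],[0,0,0],0.0]]'

```text
time_s: 7.62
position: [0.5685, -0.0013, 0.0658]
eef_rot: [0.709, 0.705, 0.001, 0.0]
contact_force: [3.5, 4.5, -3.1]
width: 0.0155
```

```bash
python3 st.py
```

```text
t 7.62 j [-0.22  0.54  0.23  1.89 -0.18  0.72  0.1 ] p [ 0.5685 -0.0013  0.0658] yawy -0.38 z [ 0.001  0.001 -1.   ] F [ 3.53  4.51 -3.07] M [ 0.79  -0.661  0.14 ] w 0.0155
```

Request:
jog_arm --steps '[[[0,0,0.02],[0,0,0],0.0],[[0,0,0.04],[0,0,0],0.0],[[0,0,0.06],[0,0,0],0.0]]'

```text
time_s: 7.87
position: [0.5685, -0.0012, 0.0658]
eef_rot: [0.73, 0.683, 0.001, 0.0]
contact_force: [2.7, 4.9, -3.1]
width: 0.0157
```

```bash
python3 st.py
```

```text
t 7.87 j [-0.24  0.54  0.24  1.89 -0.19  0.73  0.05] p [ 0.5685 -0.0012  0.0658] yawy -3.82 z [ 0.001  0.001 -1.   ] F [ 2.67  4.91 -3.15] M [ 0.771 -0.649  0.16 ] w 0.0157
```

Request:
jog_arm --steps '[[[0,0,0.02],[0,0,0],0.0],[[0,0,0.04],[0,0,0],0.0],[[0,0,0.06],[0,0,0],0.0]]'

```text
time_s: 8.12
position: [0.5685, -0.0013, 0.0658]
eef_rot: [0.75, 0.661, 0.001, 0.0]
contact_force: [3.2, 3.8, -2.9]
width: 0.016
```

```bash
python3 st.py
```

```text
t 8.12 j [-0.25  0.54  0.26  1.9  -0.2   0.73 -0.  ] p [ 0.5685 -0.0013  0.0658] yawy -7.26 z [ 0.001  0.001 -1.   ] F [ 3.24  3.77 -2.86] M [ 0.752 -0.649  0.202] w 0.016
```

Request:
jog_arm --steps '[[[0,0,0.02],[0,0,0],0.0],[[0,0,0.04],[0,0,0],0.0],[[0,0,0.06],[0,0,0],0.0]]'

```text
time_s: 8.37
position: [0.5686, -0.0013, 0.0658]
eef_rot: [0.77, 0.638, 0.001, 0.0]
contact_force: [4.3, 4.6, -2.9]
width: 0.0159
```

```bash
python3 st.py
```

```text
t 8.37 j [-0.26  0.54  0.27  1.9  -0.21  0.73 -0.05] p [ 0.5686 -0.0013  0.0658] yawy -10.7 z [ 0.001  0.001 -1.   ] F [ 4.3   4.58 -2.91] M [ 0.744 -0.75   0.149] w 0.0159
```

Request:
jog_arm --steps '[[[0,0,0.02],[0,0,0],0.0],[[0,0,0.04],[0,0,0],0.0],[[0,0,0.06],[0,0,0],0.0]]'

```text
time_s: 8.62
position: [0.5686, -0.0013, 0.0658]
eef_rot: [0.789, 0.615, 0.001, 0.0]
contact_force: [3.6, 3.3, -3.6]
width: 0.0154
```

```bash
python3 st.py
```

```text
t 8.62 j [-0.27  0.55  0.29  1.9  -0.22  0.73 -0.1 ] p [ 0.5686 -0.0013  0.0658] yawy -14.14 z [ 0.001  0.001 -1.   ] F [ 3.61  3.34 -3.58] M [ 0.677 -0.692  0.136] w 0.0154
```

Request:
jog_arm --steps '[[[0,0,0.02],[0,0,0],0.0],[[0,0,0.04],[0,0,0],0.0],[[0,0,0.06],[0,0,0],0.0]]'

```text
time_s: 8.87
position: [0.5686, -0.0013, 0.0658]
eef_rot: [0.807, 0.591, 0.001, 0.0]
contact_force: [3.7, 4.7, -4.0]
width: 0.016
```

```bash
python3 st.py
```

```text
t 8.87 j [-0.28  0.55  0.3   1.9  -0.24  0.73 -0.15] p [ 0.5686 -0.0013  0.0658] yawy -17.57 z [ 0.001  0.001 -1.   ] F [ 3.74  4.66 -3.97] M [ 0.69  -0.682  0.172] w 0.016
```

Request:
jog_arm --steps '[[[0,0,0.02],[0,0,0],0.0],[[0,0,0.04],[0,0,0],0.0],[[0,0,0.06],[0,0,0],0.0]]'

```text
time_s: 9.12
position: [0.5686, -0.0013, 0.0658]
eef_rot: [0.824, 0.566, 0.001, 0.0]
contact_force: [4.4, 3.8, -3.5]
width: 0.0156
```

```bash
python3 st.py
```

```text
t 9.12 j [-0.29  0.55  0.32  1.9  -0.25  0.73 -0.2 ] p [ 0.5686 -0.0013  0.0658] yawy -21.01 z [ 0.001  0.001 -1.   ] F [ 4.37  3.8  -3.47] M [ 0.681 -0.701  0.224] w 0.0156
```

Request:
jog_arm --steps '[[[0,0,0.02],[0,0,0],0.0],[[0,0,0.04],[0,0,0],0.0],[[0,0,0.06],[0,0,0],0.0]]'

```text
time_s: 9.37
position: [0.5686, -0.0013, 0.0658]
eef_rot: [0.841, 0.541, 0.001, 0.0]
contact_force: [4.8, 3.7, -3.4]
width: 0.0159
```

```bash
python3 st.py
```

```text
t 9.37 j [-0.3   0.55  0.33  1.9  -0.26  0.73 -0.25] p [ 0.5686 -0.0013  0.0658] yawy -24.45 z [ 0.001  0.001 -1.   ] F [ 4.8   3.67 -3.42] M [ 0.665 -0.726  0.163] w 0.0159
```

Request:
jog_arm --steps '[[[0,0,0.02],[0,0,0],0.0],[[0,0,0.04],[0,0,0],0.0],[[0,0,0.06],[0,0,0],0.0]]'

```text
time_s: 9.62
position: [0.5687, -0.0013, 0.0658]
eef_rot: [0.857, 0.516, 0.001, 0.0]
contact_force: [5.1, 4.5, -3.2]
width: 0.0158
```

```bash
python3 st.py
```

```text
t 9.62 j [-0.32  0.55  0.35  1.9  -0.27  0.73 -0.3 ] p [ 0.5687 -0.0013  0.0658] yawy -27.89 z [ 0.002  0.001 -1.   ] F [ 5.13  4.49 -3.21] M [ 0.722 -0.746  0.204] w 0.0158
```

Request:
jog_arm --steps '[[[0,0,0.02],[0,0,0],0.0],[[0,0,0.04],[0,0,0],0.0],[[0,0,0.06],[0,0,0],0.0]]'

```text
time_s: 9.87
position: [0.5687, -0.0014, 0.0658]
eef_rot: [0.872, 0.49, 0.001, 0.0]
contact_force: [4.6, 3.5, -4.4]
width: 0.0159
```

```bash
python3 st.py
```

```text
t 9.87 j [-0.33  0.56  0.36  1.9  -0.28  0.74 -0.35] p [ 0.5687 -0.0014  0.0658] yawy -31.33 z [ 0.002  0.001 -1.   ] F [ 4.62  3.5  -4.41] M [ 0.674 -0.789  0.249] w 0.0159
```

Request:
jog_arm --steps '[[[0,0,0.02],[0,0,0],0.0],[[0,0,0.04],[0,0,0],0.0],[[0,0,0.06],[0,0,0],0.0]]'

```text
time_s: 10.12
position: [0.5687, -0.0014, 0.0658]
eef_rot: [0.886, 0.464, 0.001, 0.0]
contact_force: [4.5, 4.3, -3.9]
width: 0.016
```

```bash
python3 st.py
```

```text
t 10.12 j [-0.34  0.56  0.38  1.9  -0.3   0.74 -0.4 ] p [ 0.5687 -0.0014  0.0658] yawy -34.77 z [ 0.002  0.001 -1.   ] F [ 4.47  4.26 -3.87] M [ 0.673 -0.75   0.148] w 0.016
```

Request:
jog_arm --steps '[[[0,0,0.02],[0,0,0],0.0],[[0,0,0.04],[0,0,0],0.0],[[0,0,0.06],[0,0,0],0.0]]'

```text
time_s: 10.37
position: [0.5687, -0.0014, 0.0658]
eef_rot: [0.9, 0.437, 0.001, 0.0]
contact_force: [3.8, 3.8, -3.4]
width: 0.0155
```

```bash
python3 st.py
```

```text
t 10.37 j [-0.35  0.56  0.39  1.9  -0.31  0.74 -0.45] p [ 0.5687 -0.0014  0.0658] yawy -38.21 z [ 0.002  0.001 -1.   ] F [ 3.79  3.83 -3.4 ] M [ 0.64  -0.779  0.163] w 0.0155
```

Request:
jog_arm --steps '[[[0,0,0.02],[0,0,0],0.0],[[0,0,0.04],[0,0,0],0.0],[[0,0,0.06],[0,0,0],0.0]]'

```text
time_s: 10.62
position: [0.5688, -0.0014, 0.0658]
eef_rot: [0.912, 0.41, 0.001, 0.0]
contact_force: [4.8, 4.1, -5.0]
width: 0.0155
```

```bash
python3 st.py
```

```text
t 10.62 j [-0.36  0.56  0.41  1.9  -0.32  0.74 -0.5 ] p [ 0.5688 -0.0014  0.0658] yawy -41.64 z [ 0.002  0.    -1.   ] F [ 4.75  4.08 -4.96] M [ 0.641 -0.845  0.168] w 0.0155
```

Request:
jog_arm --steps '[[[0,0,0.02],[0,0,0],0.0],[[0,0,0.04],[0,0,0],0.0],[[0,0,0.06],[0,0,0],0.0]]'

```text
time_s: 10.87
position: [0.5688, -0.0015, 0.0658]
eef_rot: [0.924, 0.382, 0.001, 0.0]
contact_force: [4.7, 3.5, -3.3]
width: 0.0158
```

```bash
python3 st.py; python3 - <<'E'
from bench import cams
import cv2
c=cams.snapshot("scene")["img"][140:300,180:340]
cv2.imwrite("pics/s3.png",cv2.resize(c,None,fx=3.7,fy=3.7,interpolation=cv2.INTER_CUBIC)[:,:,::-1])
E
```

```text
t 10.87 j [-0.37  0.57  0.42  1.9  -0.33  0.74 -0.55] p [ 0.5688 -0.0015  0.0658] yawy -45.09 z [ 0.002  0.    -1.   ] F [ 4.71  3.49 -3.33] M [ 0.617 -0.792  0.137] w 0.0158
```

View pics/s3.png

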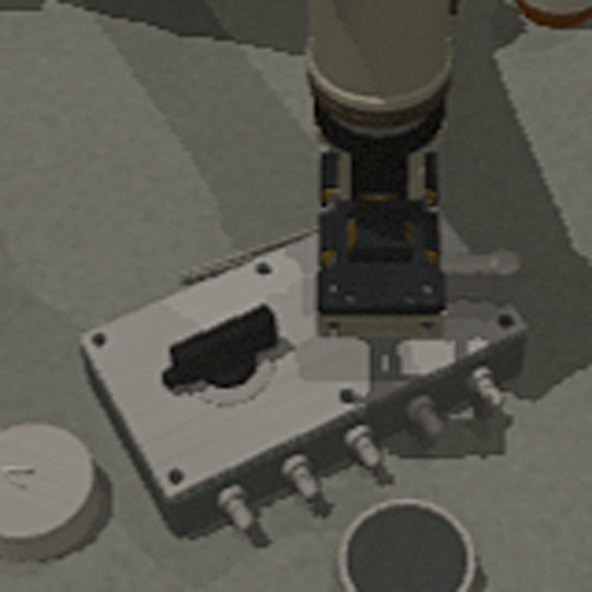

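The picture shows the lever's boss at about (503,262) in the crop, so the lever has turned with the gripper. I keep creeping toward the stop.

Request:
jog_arm --steps '[[[0,0,0.02],[0,0,0],0.0],[[0,0,0.04],[0,0,0],0.0],[[0,0,0.06],[0,0,0],0.0]]'

```text
time_s: 11.17
position: [0.5689, -0.0015, 0.0658]
eef_rot: [0.935, 0.354, 0.001, 0.0]
contact_force: [5.3, 3.5, -3.4]
width: 0.0161
```

```bash
python3 st.py
```

```text
t 11.17 j [-0.38  0.57  0.44  1.9  -0.34  0.74 -0.6 ] p [ 0.5689 -0.0015  0.0658] yawy -48.52 z [ 0.002  0.    -1.   ] F [ 5.3   3.45 -3.41] M [ 0.659 -0.814  0.133] w 0.0161
```

Request:
jog_arm --steps '[[[0,0,0.02],[0,0,0],0.0],[[0,0,0.04],[0,0,0],0.0],[[0,0,0.06],[0,0,0],0.0]]'

```text
time_s: 11.42
position: [0.5689, -0.0015, 0.0658]
eef_rot: [0.945, 0.326, 0.001, 0.0]
contact_force: [5.0, 3.4, -5.0]
width: 0.016
```

```bash
python3 st.py
```

```text
t 11.42 j [-0.4   0.57  0.45  1.9  -0.36  0.75 -0.65] p [ 0.5689 -0.0015  0.0658] yawy -51.96 z [ 0.002  0.    -1.   ] F [ 4.98  3.35 -5.03] M [ 0.686 -0.866  0.206] w 0.016
```

Request:
jog_arm --steps '[[[0,0,0.02],[0,0,0],0.0],[[0,0,0.04],[0,0,0],0.0],[[0,0,0.06],[0,0,0],0.0]]'

```text
time_s: 11.67
position: [0.5688, -0.0015, 0.0658]
eef_rot: [0.955, 0.297, 0.001, 0.0]
contact_force: [4.4, 2.9, -4.7]
width: 0.0154
```

```bash
python3 st.py
```

```text
t 11.67 j [-0.41  0.58  0.47  1.9  -0.37  0.75 -0.7 ] p [ 0.5688 -0.0015  0.0658] yawy -55.4 z [ 0.002  0.    -1.   ] F [ 4.38  2.85 -4.71] M [ 0.549 -0.815  0.124] w 0.0154
```

Request:
jog_arm --steps '[[[0,0,0.02],[0,0,0],0.0],[[0,0,0.04],[0,0,0],0.0],[[0,0,0.06],[0,0,0],0.0]]'

```text
time_s: 11.92
position: [0.5689, -0.0015, 0.0658]
eef_rot: [0.963, 0.27, 0.001, 0.0]
contact_force: [5.4, 3.1, -4.4]
width: 0.0161
```

```bash
python3 st.py
```

```text
t 11.92 j [-0.42  0.58  0.48  1.9  -0.38  0.75 -0.75] p [ 0.5689 -0.0015  0.0658] yawy -58.67 z [ 0.002 -0.    -1.   ] F [ 5.35  3.11 -4.41] M [ 0.524 -0.865  1.216] w 0.0161
```

The stop is felt: the torque jumped from 0.15 to 1.2 N m at about 2.3 rad, inside the firm-touch band. I ease off slightly and read again.

Request:
jog_arm --steps '[[[0,0,-0.005],[0,0,0],0.0],[[0,0,-0.005],[0,0,0],0.0]]'

```text
time_s: 12.08
position: [0.5689, -0.0015, 0.0658]
eef_rot: [0.962, 0.273, 0.001, 0.0]
contact_force: [5.0, 3.3, -4.9]
width: 0.0156
```

```bash
python3 st.py
```

```text
t 12.08 j [-0.42  0.58  0.48  1.9  -0.38  0.75 -0.74] p [ 0.5689 -0.0015  0.0658] yawy -58.3 z [ 0.002 -0.    -1.   ] F [ 4.99  3.29 -4.94] M [ 0.57  -0.82   1.126] w 0.0156
```

Request:
jog_arm --steps '[[[0,0,-0.005],[0,0,0],0.02],[[0,0,-0.005],[0,0,0],0.03],[[0,0,-0.005],[0,0,0],0.05],[[0,0,-0.005],[0,0,0],0.05],[[0,0,-0.005],[0,0,0],0.05],[[0,0,-0.005],[0,0,0],0.05]]' --squeeze 10

```text
time_s: 12.58
position: [0.5675, -0.0024, 0.0657]
eef_rot: [0.962, 0.274, -0.0, 0.0]
contact_force: [0.8, -0.5, -0.7]
width: 0.0476
```

```bash
python3 st.py
```

```text
t 12.58 j [-0.42  0.58  0.48  1.9  -0.38  0.75 -0.74] p [ 0.5675 -0.0024  0.0657] yawy -58.25 z [-0. -0. -1.] F [ 0.85 -0.54 -0.66] M [-0.097  0.133  0.008] w 0.0476
```

Request:
jog_arm --steps '[[[0,0,0],[0,0,-0.01],0.05],[[0,0,0],[0,0,-0.03],0.05],[[0,0,0],[0,0,-0.055],0.05],[[0,0,0],[0,0,-0.08],0.05],[[0,0,-0.1],[0,0,-0.09],0.05],[[0,0,-0.2],[0,0,-0.09],0.05],[[0,0,-0.3],[0,0,-0.09],0.05],[[0,0,-0.4],[0,0,-0.09],0.05],[[0,0,-0.5],[0,0,-0.09],0.05],[[0,0,-0.6],[0,0,-0.09],0.05],[[0,0,-0.7],[0,0,-0.09],0.05],[[0,0,-0.74],[0,0,-0.09],0.05],[[0,0,-0.74],[0,0,-0.09],0.05],[[0,0,-0.74],[0,0,-0.09],0.05]]'

```text
time_s: 13.75
position: [0.5679, -0.0022, 0.1563]
eef_rot: [0.798, 0.602, 0.0, 0.0]
contact_force: [0.0, 0.1, -0.3]
width: 0.05
```

```bash
python3 - <<'E'
from bench import robot,cams
from h import *
s=robot.state(); show(s); print(delta(s,[.5385,-.1068,.156],-15.8))
c=cams.snapshot("scene")
print("pred ring centre sel/cock px",proj(c,[[.5385,-.1068,.093],[.568,-.002,.093]]))
cv2.imwrite("pics/s4.png",cv2.resize(c["img"][140:300,180:340],None,fx=3.7,fy=3.7,interpolation=cv2.INTER_CUBIC)[:,:,::-1])
E
```

```text
t 13.75 j [-0.35  0.42  0.38  1.85 -0.2   0.91 -0.15] p [ 0.5679 -0.0022  0.1563] yawy -15.92 z [ 0.001  0.    -1.   ] F [ 0.03  0.08 -0.3 ] M [-0.094  0.084  0.005] w 0.05
(array([-0.10860889,  0.00040567,  0.00031096]), np.float64(-0.0021636679509556608), np.float64(-15.923969041857482), np.float64(0.030611322834698817))
pred ring centre sel/cock px [[240.38254302 229.38943618]
 [281.75926075 210.80284955]]
```

View pics/s4.png

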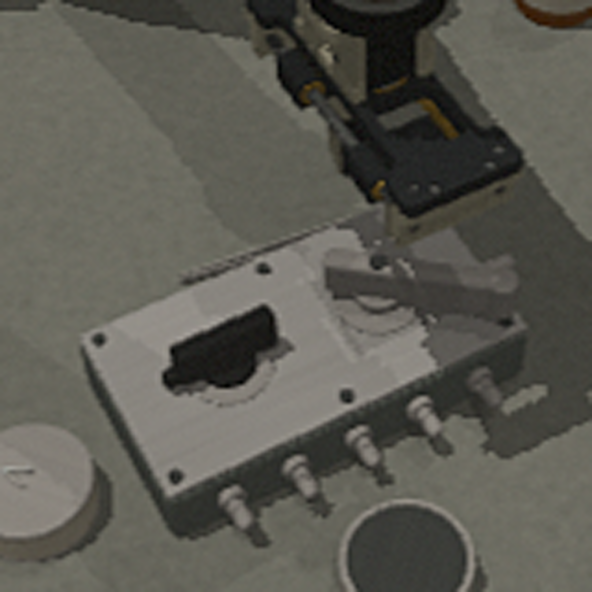

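The lever now points its boss to the far left, near (503,270) in the crop, with its pivot dot at (378,262). The knob is unchanged. I move over to the knob.

Request:
jog_arm --steps '[[[0,0,0],[-0.01,0,0],0.05],[[0,0,0],[-0.03,0,0],0.05],[[0,0,0],[-0.05,0,0],0.05],[[0,0,0],[-0.07,0,0],0.05],[[0,0,0],[-0.09,0,0],0.05],[[0,0,0],[-0.103,0,0],0.05],[[0,0,-0.002],[-0.1085,0.0005,0],0.05],[[0,0,-0.002],[-0.1085,0.0005,0],0.05],[[0,0,-0.002],[-0.1085,0.0005,0],0.05],[[0,0,-0.002],[-0.1085,0.0005,0],0.05]]'

```text
time_s: 14.63
position: [0.5392, -0.1051, 0.1556]
eef_rot: [0.797, 0.605, 0.0, -0.0]
contact_force: [0.0, -0.5, -0.9]
width: 0.0502
```

```bash
python3 - <<'E'
from bench import robot,cams
from h import *
s=robot.state(); show(s); print(delta(s,[.5385,-.1068,.066],-15.8))
T=cams.snapshot("top"); c=cams.snapshot("scene")
P=ray(c,[(180+503/3.7,140+270/3.7),(180+378/3.7,140+262/3.7)],.093); d=P[0]-P[1]; print(P,np.hypot(*d[:2]),"boss dir",np.degrees(np.arctan2(d[1],d[0])))
cv2.imwrite("pics/s5.png",cv2.resize(c["img"][140:300,180:340],None,fx=3.7,fy=3.7,interpolation=cv2.INTER_CUBIC)[:,:,::-1])
E
```

```text
t 14.63 j [-0.19  0.4   0.41  1.89 -0.2   0.89  0.05] p [ 0.5392 -0.1051  0.1556] yawy -15.61 z [ 0.     0.001 -1.   ] F [ 0.04 -0.49 -0.88] M [-0.07   0.12  -0.038] w 0.0502
(array([-0.0019324 , -0.00018774,  0.08964813]), np.float64(0.0034009361459450874), np.float64(-15.60514071244386), np.float64(0.046365581160143596))
[[ 0.62974391  0.04970514  0.093     ]
 [ 0.56869394 -0.00135011  0.093     ]] 0.07958478422172405 boss dir 39.90527487259445
```

View pics/s5.png

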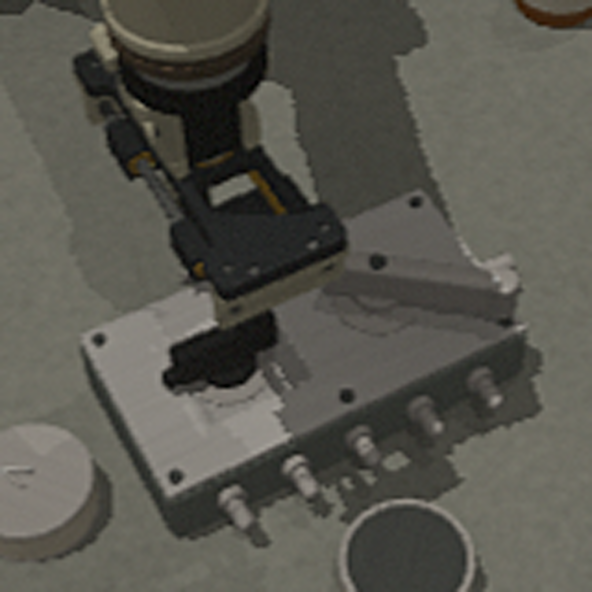

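The lever's measured angle (about 40°) disagrees with the gripper's turn (about 31°), so I look closer.

```bash
python3 - <<'E'
from bench import robot,cams
from h import *
c=cams.snapshot("scene"); im=c["img"].copy()
x0,y0=255,185
z=cv2.resize(im[y0:y0+60,x0:x0+80],None,fx=9,fy=9,interpolation=cv2.INTER_CUBIC)
z=np.clip(z.astype(float)*1.6,0,255).astype(np.uint8)
for a,col in ((31.4,(255,0,0)),(36,(0,255,0)),(40,(0,0,255))):
    u=np.array([np.cos(np.radians(a)),np.sin(np.radians(a))])
    for r in (-.035,0,.08,.091):
        p=proj(c,[[.5687+u[0]*r,-.0014+u[1]*r,.093]])[0]
        cv2.circle(z,tuple(((p-[x0,y0]+.5)*9).astype(int)),3,col,-1)
cv2.imwrite("pics/s6.png",z[:,:,::-1])
E
```

```text
(no output)
```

View pics/s6.png

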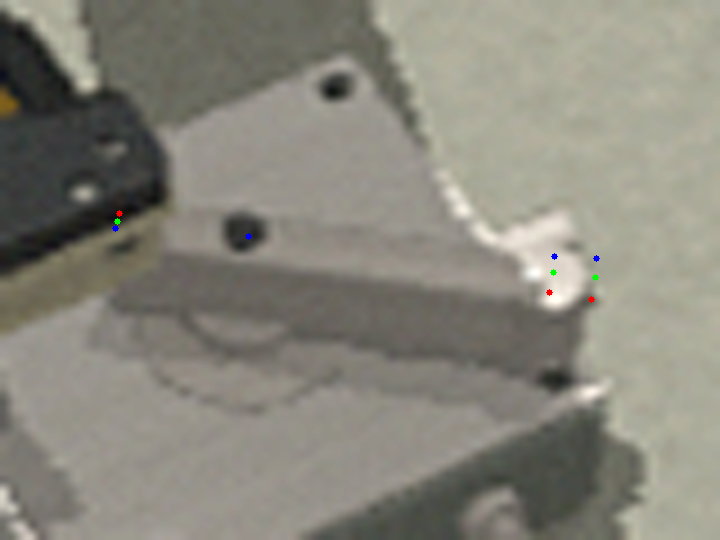

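```bash
python3 - <<'E'
from bench import robot,cams
from h import *
c=cams.snapshot("scene"); 
f=lambda x,y:(255+x/9-.5,185+y/9-.5)
for a,b in (((180,258),(520,300)),((185,207),(490,247)),((245,231),(555,277))):
    P=ray(c,[f(*a),f(*b)],.093); d=P[1]-P[0]; print(np.degrees(np.arctan2(d[1],d[0])),np.hypot(d[0],d[1]))
t=cams.snapshot("top")["img"]
z=cv2.resize(t[165:255,220:340],None,fx=6,fy=6,interpolation=cv2.INTER_CUBIC)
z=np.clip(z.astype(float)*1.5,0,255).astype(np.uint8)
cv2.imwrite("pics/t6.png",z[:,:,::-1])
E
```

```text
35.68162202057006 0.08913499403069493
35.04051302980345 0.08096890759507011
33.851874045897105 0.08194432829095127
```

View pics/t6.png

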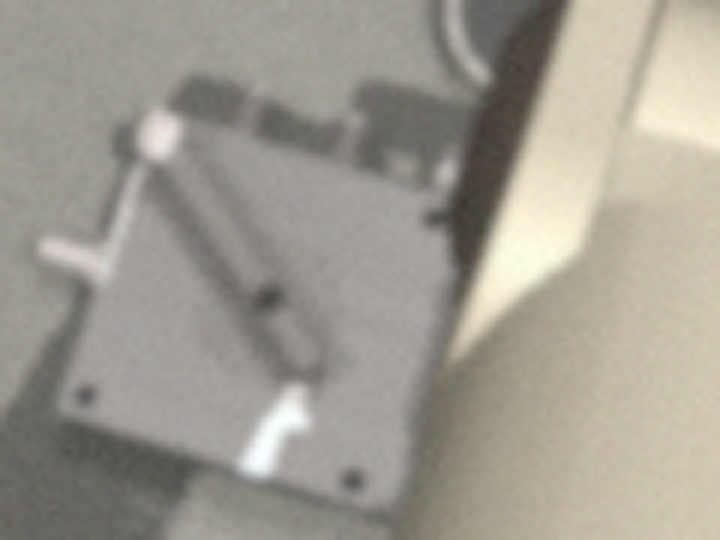

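```bash
python3 - <<'E'
from bench import robot,cams
from h import *
c=cams.snapshot("top"); 
f=lambda x,y:(220+x/6-.5,165+y/6-.5)
for a,b in (((267,297),(158,135)),((302,365),(158,135)),((267,345),(145,165))):
    P=ray(c,[f(*a),f(*b)],.093); d=P[1]-P[0]; print(P[0],np.degrees(np.arctan2(d[1],d[0])),np.hypot(d[0],d[1]))
E
```

```text
[ 0.56970095 -0.00203937  0.093     ] 35.10496808248601 0.0804625413078708
[ 0.54233241 -0.01685904  0.093     ] 33.24590820647742 0.11143384211837078
[ 0.55013624 -0.00251778  0.093     ] 35.36972551448074 0.08928263717794821
```

Both views put the lever at 34–35°. That is 128–129° of turn; the gripper turned 131°, and the rest is grip flex at the stop, where torque rose from about 128.5° on. So the lever is at its stop. I descend on the knob.

Request:
jog_arm --steps '[[[0,0,0],[0,0,0.01],0.05],[[0,0,0],[0,0,0.025],0.05],[[0,0,0],[0,0,0.04],0.05],[[0,0,0],[0,0,0.055],0.05],[[0,0,0],[0,0,0.068],0.05],[[0,0,0],[0,0,0.08],0.05],[[0,0,0],[0,0,0.087],0.05],[[0,0,0],[0,0,0.09],0.05],[[0,0,0],[0,0,0.09],0.05],[[0,0,0],[0,0,0.09],0.05],[[0,0,0],[0,0,0.09],0.05]]'

```text
time_s: 15.85
position: [0.5394, -0.1067, 0.0664]
eef_rot: [0.797, 0.604, 0.001, 0.0]
contact_force: [-0.7, -0.5, -0.3]
width: 0.05
```

```bash
python3 st.py
```

```text
t 15.85 j [-0.14  0.53  0.36  1.94 -0.28  0.71  0.11] p [ 0.5394 -0.1067  0.0664] yawy -15.7 z [ 0.001 -0.    -1.   ] F [-0.72 -0.46 -0.28] M [-0.12   0.056  0.006] w 0.05
```

Request:
jog_arm --steps '[[[0,0,0],[0,0,0],0.04],[[0,0,0],[0,0,0],0.03],[[0,0,0],[0,0,0],0.02],[[0,0,0],[0,0,0],0.01],[[0,0,0],[0,0,0],0.0],[[0,0,0],[0,0,0],0.0],[[0,0,0],[0,0,0],0.0],[[0,0,0],[0,0,0],0.0]]' --squeeze 10

```text
time_s: 16.52
position: [0.5384, -0.1064, 0.0658]
eef_rot: [0.797, 0.604, -0.0, -0.0]
contact_force: [-2.3, 1.0, 2.8]
width: 0.0161
```

```bash
python3 st.py
```

```text
t 16.52 j [-0.14  0.53  0.36  1.95 -0.28  0.72  0.11] p [ 0.5384 -0.1064  0.0658] yawy -15.71 z [-0.001  0.    -1.   ] F [-2.29  1.    2.78] M [ 0.042  0.526 -0.085] w 0.0161
```

Request:
jog_arm --steps '[[[0,0,0],[0,0,0],0.0],[[0,0,0],[0,0,0],0.0],[[0,0,0.02],[0,0,0],0.0],[[0,0,0.04],[0,0,0],0.0],[[0,0,0.06],[0,0,0],0.0]]' --squeeze 40

```text
time_s: 16.93
position: [0.5385, -0.1064, 0.0658]
eef_rot: [0.815, 0.579, -0.0, -0.0]
contact_force: [-3.1, 0.9, 4.9]
width: 0.0158
```

```bash
python3 st.py
```

```text
t 16.93 j [-0.15  0.53  0.38  1.95 -0.29  0.72  0.06] p [ 0.5385 -0.1064  0.0658] yawy -19.22 z [-0.  0. -1.] F [-3.13  0.89  4.88] M [0.1   0.737 0.264] w 0.0158
```

Request:
jog_arm --steps '[[[0,0,0.02],[0,0,0],0.0],[[0,0,0.04],[0,0,0],0.0],[[0,0,0.06],[0,0,0],0.0]]'

```text
time_s: 17.18
position: [0.5385, -0.1065, 0.0657]
eef_rot: [0.832, 0.554, -0.0, -0.0]
contact_force: [-2.6, 0.0, 6.8]
width: 0.0156
```

```bash
python3 st.py
```

```text
t 17.18 j [-0.16  0.53  0.39  1.95 -0.3   0.72  0.01] p [ 0.5385 -0.1065  0.0657] yawy -22.68 z [-0.  0. -1.] F [-2.64  0.03  6.78] M [0.148 0.743 0.228] w 0.0156
```

The interlock is free: 7° turned at only 0.23 N m. On to the first click.

Request:
jog_arm --steps '[[[0,0,0.03],[0,0,0],0.0],[[0,0,0.06],[0,0,0],0.0],[[0,0,0.09],[0,0,0],0.0],[[0,0,0.12],[0,0,0],0.0],[[0,0,0.15],[0,0,0],0.0],[[0,0,0.18],[0,0,0],0.0],[[0,0,0.22],[0,0,0],0.0],[[0,0,0.26],[0,0,0],0.0],[[0,0,0.3],[0,0,0],0.0],[[0,0,0.34],[0,0,0],0.0],[[0,0,0.38],[0,0,0],0.0],[[0,0,0.404],[0,0,0],0.0],[[0,0,0.404],[0,0,0],0.0]]'

```text
time_s: 18.27
position: [0.5389, -0.1067, 0.0658]
eef_rot: [0.927, 0.376, 0.0, 0.0]
contact_force: [-3.1, 0.8, 4.9]
width: 0.0157
```

```bash
python3 st.py
```

```text
t 18.27 j [-0.24  0.55  0.49  1.95 -0.38  0.73 -0.32] p [ 0.5389 -0.1067  0.0658] yawy -45.81 z [ 0. -0. -1.] F [-3.14  0.79  4.9 ] M [-0.008  0.631 -0.087] w 0.0157
```

First click reached: 30° turned and the torque is back at its resting value. Second click:

Request:
jog_arm --steps '[[[0,0,0.03],[0,0,0],0.0],[[0,0,0.06],[0,0,0],0.0],[[0,0,0.09],[0,0,0],0.0],[[0,0,0.12],[0,0,0],0.0],[[0,0,0.16],[0,0,0],0.0],[[0,0,0.2],[0,0,0],0.0],[[0,0,0.24],[0,0,0],0.0],[[0,0,0.28],[0,0,0],0.0],[[0,0,0.32],[0,0,0],0.0],[[0,0,0.36],[0,0,0],0.0],[[0,0,0.4],[0,0,0],0.0],[[0,0,0.44],[0,0,0],0.0],[[0,0,0.48],[0,0,0],0.0],[[0,0,0.51],[0,0,0],0.0],[[0,0,0.524],[0,0,0],0.0],[[0,0,0.524],[0,0,0],0.0]]'

```text
time_s: 19.6
position: [0.5391, -0.1072, 0.0658]
eef_rot: [0.992, 0.124, 0.0, 0.001]
contact_force: [-0.1, -2.0, 2.8]
width: 0.0157
```

```bash
python3 st.py
```

```text
t 19.6 j [-0.34  0.59  0.63  1.95 -0.49  0.76 -0.75] p [ 0.5391 -0.1072  0.0658] yawy -75.81 z [ 0.001 -0.001 -1.   ] F [-0.13 -2.05  2.81] M [-0.457  0.154 -0.063] w 0.0157
```

Request:
jog_arm --steps '[[[0,0,0.03],[0,0,0],0.0],[[0,0,0.06],[0,0,0],0.0],[[0,0,0.09],[0,0,0],0.0],[[0,0,0.12],[0,0,0],0.0],[[0,0,0.16],[0,0,0],0.0],[[0,0,0.2],[0,0,0],0.0],[[0,0,0.24],[0,0,0],0.0],[[0,0,0.28],[0,0,0],0.0],[[0,0,0.32],[0,0,0],0.0],[[0,0,0.36],[0,0,0],0.0],[[0,0,0.4],[0,0,0],0.0],[[0,0,0.44],[0,0,0],0.0],[[0,0,0.48],[0,0,0],0.0],[[0,0,0.51],[0,0,0],0.0],[[0,0,0.524],[0,0,0],0.0],[[0,0,0.524],[0,0,0],0.0]]'

```text
time_s: 20.93
position: [0.5391, -0.1077, 0.0658]
eef_rot: [0.99, -0.139, 0.001, 0.001]
contact_force: [1.6, -5.6, 0.9]
width: 0.0157
```

```bash
python3 st.py
```

```text
t 20.93 j [-0.43  0.63  0.75  1.95 -0.6   0.79 -1.18] p [ 0.5391 -0.1077  0.0658] yawy -105.96 z [ 0.001 -0.002 -1.   ] F [ 1.57 -5.57  0.85] M [-1.031 -0.086  0.042] w 0.0157
```

The third hollow is reached: 90.2° turned, torque about zero. I release and lift.

Request:
jog_arm --steps '[[[0,0,0],[0,0,0],0.02],[[0,0,0],[0,0,0],0.03],[[0,0,0],[0,0,0],0.045],[[0,0,0],[0,0,0],0.045],[[0,0,0],[0,0,0],0.045],[[0,0,0],[0,0,0],0.045],[[0,0,0],[0,0,-0.01],0.045],[[0,0,0],[0,0,-0.03],0.045],[[0,0,0],[0,0,-0.06],0.045],[[0,0,0],[0,0,-0.09],0.045],[[0,0,0],[0,0,-0.12],0.045],[[0,0,0],[0,0,-0.14],0.045],[[0,0,0],[0,0,-0.14],0.045]]' --squeeze 10

```text
time_s: 22.02
position: [0.5415, -0.1077, 0.2108]
eef_rot: [0.99, -0.138, 0.004, -0.001]
contact_force: [0.6, 0.4, 0.1]
width: 0.0451
```

```bash
python3 - <<'E'
from bench import robot,cams
from h import *
s=robot.state(); show(s); print(delta(s,[.46,.12,.2])[0])
c=cams.snapshot("scene")
cv2.imwrite("pics/s7.png",cv2.resize(c["img"][140:300,180:340],None,fx=3.7,fy=3.7,interpolation=cv2.INTER_CUBIC)[:,:,::-1])
E
```

```text
t 22.02 j [-0.57  0.43  0.93  1.86 -0.4   1.04 -1.33] p [ 0.5415 -0.1077  0.2108] yawy -105.81 z [ 0.008 -0.    -1.   ] F [0.6  0.45 0.12] M [-0.114  0.129  0.003] w 0.0451
[-0.14053443 -0.19689485  0.01015651]
```

View pics/s7.png

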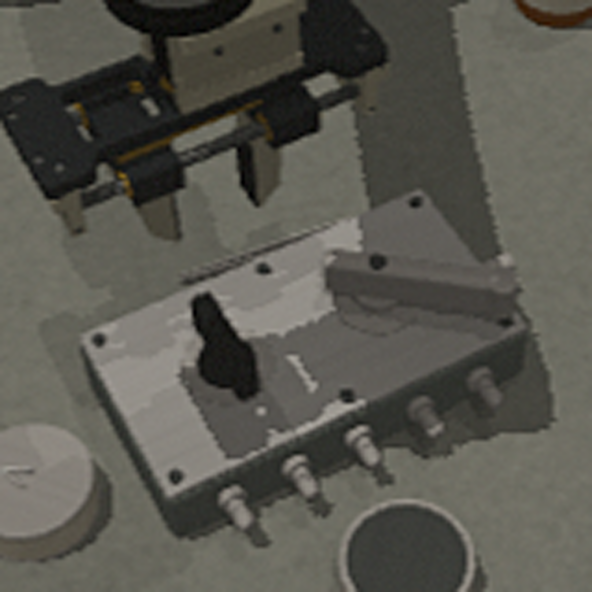

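The nose now points to the manifold's -x, toward (205,300) in the crop, and the lever is where I left it. I move aside for a clear view from above and one check before closing.

Request:
jog_arm --steps '[[[0,0,0],[-0.01,-0.01,-0.02],0.045],[[0,0,0],[-0.03,-0.04,-0.04],0.045],[[0,0,0],[-0.05,-0.07,-0.04],0.045],[[0,0,0],[-0.07,-0.1,-0.04],0.045],[[0,0,0],[-0.09,-0.13,-0.04],0.045],[[0,0,0],[-0.11,-0.16,-0.04],0.045],[[0,0,0],[-0.13,-0.19,-0.04],0.045],[[0,0,0],[-0.14,-0.22,-0.04],0.045],[[0,0,0],[-0.14,-0.25,-0.04],0.045],[[0,0,0],[-0.14,-0.25,-0.04],0.045],[[0,0,0],[-0.14,-0.25,-0.04],0.045],[[0,0,0],[-0.14,-0.25,-0.04],0.045]]'

```text
time_s: 23.07
position: [0.4713, 0.1711, 0.245]
eef_rot: [0.991, -0.137, -0.001, 0.001]
contact_force: [0.9, -0.3, -0.2]
width: 0.045
```

```bash
python3 - <<'E'
from bench import robot,cams
from h import *
show(robot.state())
c=cams.snapshot("top"); cv2.imwrite("pics/t8full.png",c["img"][:,:,::-1])
z=cv2.resize(c["img"][165:275,215:355],None,fx=5.5,fy=5.4,interpolation=cv2.INTER_CUBIC)
cv2.imwrite("pics/t8.png",np.clip(z*1.3,0,255).astype(np.uint8)[:,:,::-1])
c=cams.snapshot("scene"); cv2.imwrite("pics/s8.png",c["img"][:,:,::-1])
E
```

```text
t 23.07 j [-1.2   0.27  0.94  1.93 -0.24  1.07 -2.01] p [0.4713 0.1711 0.245 ] yawy -105.79 z [-0.001 -0.002 -1.   ] F [ 0.94 -0.35 -0.16] M [-0.09   0.185  0.035] w 0.045
```

View pics/t8.png

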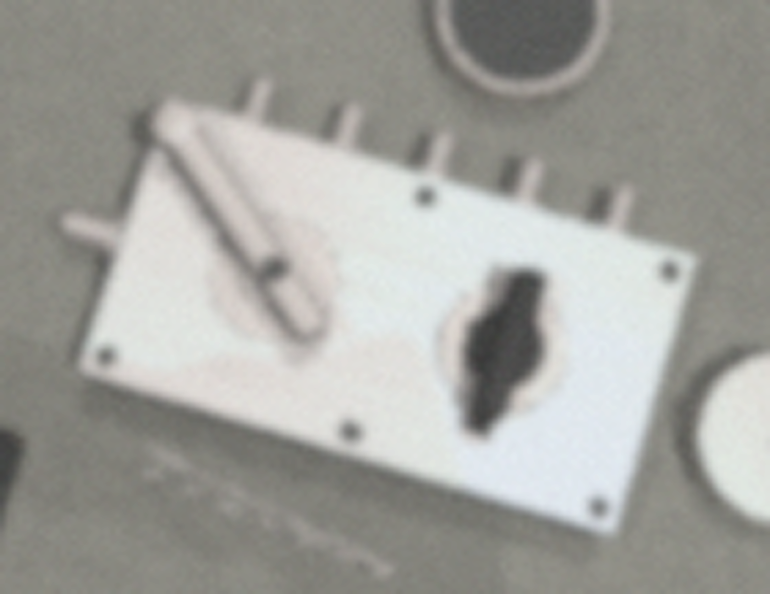

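View pics/s8.png

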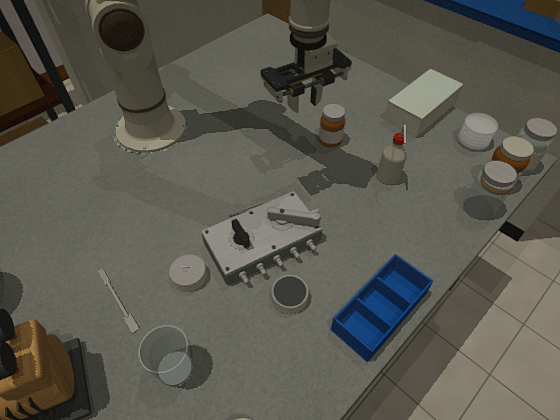

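```bash
python3 - <<'E'
from bench import robot,cams
from h import *
c=cams.snapshot("top")
f=lambda x,y:(215+x/5.5-.4,165+y/5.4-.4)
for n,a,b in (("lever",(272,267),(172,120)),("knob",(528,278),(478,425))):
    P=ray(c,[f(*a),f(*b)],.093); d=P[1]-P[0]; print(n,np.degrees(np.arctan2(d[1],d[0])),np.hypot(d[0],d[1]))
robot.close_job()
E
```

```text
lever 34.910443016427784 0.08094497889345963
knob 162.28759159488158 0.06997834874618786
the job is handed in; nothing more can be done
```

I turned the lever clockwise to its stop, then turned the knob three clicks clockwise to the third port. I let go, moved the arm clear and handed the job in at about 23 s.

- **Lever:** The torque held at about 0.15–0.2 N m, then rose to 1.2 N m at the stop. It still read 1.1 N m when I let go, so I did not force it.
- **Knob:** It was free once the lever was set, and the highest torque I read while turning it was 0.26 N m. At each click the turn was 30° and the torque fell back to near zero. The gripper turned 90.2° in all.
- **Last pictures:** The nose points at 162° in the top view, against 164° expected for the manifold's -x, which is within what I can measure. No bystander looks moved, and the gripper is open and touching nothing.
- **One disagreement:** The pictures show the lever turned about 128°, while the gripper turned 131°. I put this down to the fingers flexing against the stop, since the torque only rose beyond about 128°. I did not grip it again to check.

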